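# Press a track bolt home in the bench length gauge and hold it for the reading

### The job

Gauge the round-headed track bolt: take it out of the wooden rack and lower it, without dropping it, shank first through the sprung ring of the bench length gauge. Press it down until the ring is fully home on its stop and keep it pressed there for the dial reading: finish while still holding it down. Leave the hexagon-headed bolts and everything else where they are.

Things in the scene. Friction and masses are not known exactly. Their poses are not given: they have to be found in the camera images.
- bolt_center (a point): Round-headed steel track bolt, about 0.42 kg, upright, head up, in one of the rack's holes, foot 15 mm above the table. Shank 22 mm thick, 90 mm long, its last 5 mm tapered to 16 mm; round cup head 44 mm wide, 17 mm high, side upright for the lower 10 mm, then domed. This point: on the axis, 53.5 mm above the foot, 36.5 mm below the head's underside, 53.5 mm below the crown; z points to the head.
- ring_top (a point): Centre of the top face of the gauge's sprung seat ring, moving with it; z up. Bright ring, 40 mm outside, bore 25 mm, on a coil spring over a post up to 71 mm wide and 85 mm high. Top face 130 mm above the table when up, 118 mm fully down. The shank passes freely through the bore; its foot meets only a light sprung dial anvil, 97 mm under the raised top, so the head comes to sit on the ring.
- seat_ring (a joint): Travel of the sprung ring in m: 0 up, 0.012 fully down on its stop. The bolt's weight alone leaves it up; with the bolt in it, a push of about 4 N starts it moving and about 13 N holds it fully down. It springs back when let go.
- gauge: The bench length gauge, fixed to the table: grey base 185 x 104 x 18 mm, the upright post with the sprung ring, and a round dial, face up, 46 mm high, 88 mm from the post on the -x side. Origin on the table under the ring's centre; z up.
- rack: Fixed drilled hardwood block, 75 mm (x) by 245 mm (y) by 50 mm high; origin at the centre of its underside. Three holes 26.5 mm wide and 35 mm deep in a row along its y axis at y = -80, 0 and +80 mm; each holds one bolt, the three bolts being in any order.
- hex_a_center (a point): A hexagon-headed bolt to be left standing in the rack: 84.5 mm long, shank 20 mm, head 30 mm across flats and 12.5 mm high; this point is half-way up its axis.
- hex_b_center (a point): The other hexagon-headed bolt in the rack, the same as the first; to be left alone.
- muddy_a_center (a point): Mud-streaked track bolt with its nut on, 121 mm long, lying on the table along its own x axis; centre, 20 mm above the table. To be left alone.
- muddy_b_center (a point): A second mud-streaked bolt like the first, lying beyond the gauge. To be left alone.
- caliper_center (a point): Yellow caliper, 235 mm long, up to 10 mm thick, lying beside the gauge; centre of its beam. To be left alone.
- depth_gauge_center (a point): Brass depth gauge, T-shaped, 100 mm by 160 mm, up to 22 mm high, lying in front of the rack; middle of its cross bar. To be left alone.
- clip_center (a point): Black iron fishplate clip, a flat plate 115 mm by 90 mm with a raised lip, up to 26 mm high; its centre. To be left alone.

How it is judged:
By the outcome, as a careful person would: the job done as asked, in the order asked, and still so for the second after the job is handed in, while the arm keeps its last pose, push and grip.
It also fails if it takes over 51 s, if anything falls off the work surface, if the arm or the gripper's body presses on something with over 40 N, if the wrist force passes 120 N, or if a joint passes its speed limit or range.

### The arm

A 6-joint arm with a two-finger parallel gripper is mounted at the origin on the work surface. World frame = base frame: x ahead of the robot, y to its left, z up, the work surface at z = 0. Lengths are in m, angles in degrees, forces in N, time in s.
With the tool pointing down it reaches from about 0.35 to 0.775 m from the base axis. Payload 7.3 kg.
Tool frame: the origin (TCP) lies at the centre of the arm's flange, where the gripper is bolted on; the fingertips stand 178 mm ahead of it and the grasp point (between the pads) lies manip.hold_point_z ahead of it (manip.hold_point_z is the distance from the TCP to the grasp point, in m); y points along the fingers, z is the direction in which the jaws open and shut, and the axes are right-handed (so a half turn about y gives the same grasp; the last joint's range is limited). The gripper opens to 92 mm and grips with 3 to 60 N. Pads are 19 mm wide; open, the fingers measure 130 mm over their backs; the gripper's body (75 mm by 190 mm) begins 47 mm behind the grasp point.
Start: joints at [58.957, 19.595, 87.324, -0, 73.075, -8.365], TCP at [0.202, 0.484, 0.405] pointing down, gripper open.
Joint ranges: [-145.02, 145.02], [-44.19, 115.74], [2.07, 154.8], [-57.11, 237.11], [16.16, 152.29], [-177.93, 177.93]. Speed limits (degrees/s): [147.25, 147.25, 180, 180, 180, 180].

### API

Orientations are given as a 3x3 rotation matrix whose columns are the frame's x, y, z axes.
In Python, from rig import manip, capture, get_calibration, finder gives the robot as it stands.
- The arm moves only by the tool servo_tool, never from a script. Its argument "targets" is one flat list of numbers, 7 for each row, row after row: the shift along the tool's x, y, z in m, then the turn, a rotation vector about the tool's x, y, z in degrees, then the finger opening in m, from 0 to 0.0918. A call has exactly 8 rows; each row shifts and turns the commanded pose from where the row before left it, along the tool's axes as they then stand; what a row does not reach is not made up. A row lasts 1/10 s, in which the tool goes at most 50 mm and 8.59 degrees, less where a joint would pass 70% of its speed; a pose out of reach is approached as far as the arm can. A call is refused whole if a number of a shift passes 0.05 or a number of a turn 8.59, either way. A call with a gripper value outside its range is refused whole. The fingers move at their own pace and stop on an object; the grip force is fixed at half the most. Time passes only in rows, so rows that do not move let the fingers close, or fill a call up. It gives the time, the measured TCP pose, the force and the opening at its end, in the units of the state.
- manip.read_state(): the state, without advancing time (a new reading comes with each control period).
- capture(name): name is "scene" or "top" or "wrist"; returns the picture (420x560x3 uint8, red, green, blue); there is no depth.
- get_calibration(name): a dict with "intrinsics" (3x3 intrinsics, pixels), "dist" ([k1, k2, p1, p2, k3] as OpenCV has them; the pictures are not rectified), "R" (3x3) and "t" (3): a world point X has camera coordinates R X + t. Camera axes: x right, y down, z forward; pixel columns grow to the right and rows downward; lengths in m; the calibration is good to about 2 mm. A picture is of the moment at which its call begins: read the wrist's pose just before it. get_calibration takes no time and is no camera call; for the wrist camera it gives the pose at the moment of the call.
- manip.job_done(): hands the job in, once; it reports no verdict.
Trained networks look in the newest picture that a camera, given by its name, has taken for a name from the list of things; names that differ only in an ending like _2 or _b are one class to them, and where a whole thing is asked for, a point or a joint stands for the part that bears it (a point fixed in the world has none). Each returns a list of dicts, best first, with "conf" (0 to 1); they miss things now and then, are a little off and sometimes report something else, mostly with a low value. They report only what shows in the picture. A call takes as long as a camera call.
- finder.search_frame(camera, name): "xyz" ([x, y, z] in m, in world coordinates, good to about 4 mm: the middle of the surface that is visible of it).
- finder.outline_of(camera, name): "region" (420x560 bool, what is visible of it).
The state is a dict: "time": time; "joint_positions": joint angles; "dq": joint speeds; "joint_torque": joint torques, N m; "position": TCP position; "eef_rot": TCP orientation; "contact_force": force on the tool from outside, world axes, zero at the start; "ft_torque": the same for the moment, N m; "width": finger opening in m.
Only numpy, scipy, OpenCV 4.12 (cv2) and the standard library are available. Lean on these libraries where they do the work, as an engineer would, in place of code of your own. Each camera call takes 0.05 s, during which the arm holds its last target. There are 200 camera calls.

## Working session

There is one attempt and no reset: what is moved stays moved. The work goes in short steps, Python scripts to look and compute and a tool call to move; the robot and the scene stay as the last step left them, time stands still between calls to the robot, and variables do not carry over. Pictures are saved under pics/ and viewed, about 8 in all and at most 12, crops included, and the job is handed in when it is done.

Besides the shell and the picture viewer there is one more tool, called after "Request:" as name(argument=value, ...) on one line, values as JSON. servo_tool: Moves the arm, as the interface text tells. Its arguments: {"type":"object","properties":{"targets":{"type":"array","items":{"type":"number"}}},"required":["targets"]}

```bash
ls; mkdir -p pics
cat > h.py <<'E'
import numpy as np, cv2
from rig import manip, capture, get_calibration, finder
def save(c,n):
    im=capture(c); cv2.imwrite(f'pics/{n}.png',im[:,:,::-1]); return im
E
python3 - <<'E'
from h import *
s=manip.read_state(); print(s, manip.hold_point_z)
a=save('scene','s1'); b=save('top','t1')
cv2.imwrite('pics/a.png',np.hstack([cv2.resize(a,(400,300)),cv2.resize(b,(400,300))])[:,:,::-1])
np.set_printoptions(precision=4,suppress=True)
for c in ('scene','top'):
  for n in ('bolt_center','ring_top','rack','gauge','hex_a_center'):
    print(c,n,[(np.round(d['xyz'],4),round(d['conf'],2)) for d in finder.search_frame(c,n)][:3])
E
```

```text
pics
{'time': 0.0, 'joint_positions': array([ 5.89580323e+01,  1.96366571e+01,  8.73791899e+01, -7.08164091e-04,
        7.30760759e+01, -8.36395794e+00]), 'dq': array([-0.01252764,  0.02624564, -0.10277932,  0.02033772, -0.06660355,
       -0.04529752]), 'joint_torque': array([ 2.33612918e-03, -4.31233513e+01, -2.44222963e+01,  7.19628436e-02,
        5.58283541e-02, -1.15244920e-04]), 'position': array([0.20230776, 0.48429346, 0.40403082]), 'eef_rot': array([[ 9.22687433e-01, -8.17180832e-04,  3.85547964e-01],
       [-3.85548766e-01, -1.38069414e-03,  9.22686427e-01],
       [-2.21677847e-04, -9.99998713e-01, -1.58901220e-03]]), 'contact_force': array([ 0.25342596, -0.37856067,  1.49374443]), 'ft_torque': array([0.00721074, 0.03055858, 0.04257219]), 'width': 0.09190036679220018} 0.1592
scene bolt_center [(array([0.6099, 0.144 , 0.1123]), 0.94), (array([ 0.5596, -0.1247,  0.1173]), 0.72)]
scene ring_top [(array([ 0.5593, -0.1243,  0.1179]), 0.8)]
scene rack [(array([0.6034, 0.2188, 0.0491]), 0.78)]
scene gauge [(array([ 0.5608, -0.1086,  0.0289]), 0.84), (array([ 0.5599, -0.1256,  0.118 ]), 0.2)]
scene hex_a_center [(array([0.5926, 0.2239, 0.0911]), 0.81)]
top bolt_center [(array([0.5975, 0.1462, 0.118 ]), 0.69)]
top ring_top [(array([ 0.5522, -0.1259,  0.1326]), 0.77), (array([ 0.5117, -0.0997,  0.0167]), 0.64)]
top rack [(array([0.5686, 0.2233, 0.0492]), 0.93)]
top gauge [(array([ 0.5123, -0.0997,  0.0208]), 0.93)]
top hex_a_center []
```

View pics/t1.png

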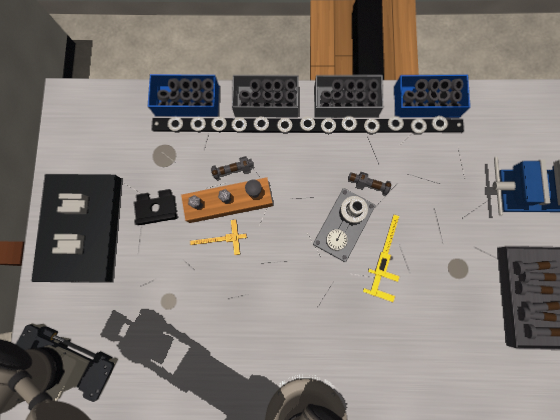

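View pics/s1.png

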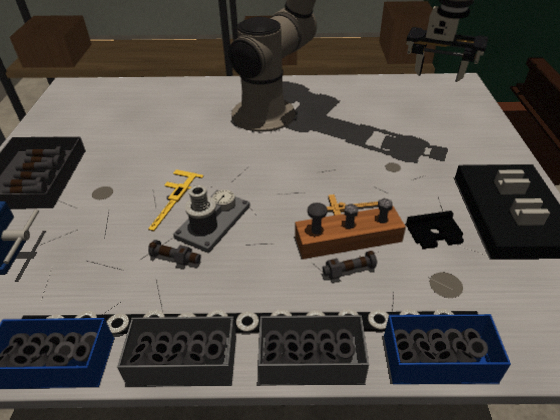

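The top view shows the round-headed bolt at about (254,188), at the right end of the rack, and the ring at about (354,205). In the scene view the bolt is at (317,212) and the ring at (199,190). Both agree with the networks. Next I'll refine these positions and get the rack axis.

```bash
cat >> h.py <<'E'
np.set_printoptions(precision=4,suppress=True)
from scipy.spatial.transform import Rotation as Ro
def onplane(c,uv,z,cal=None):
    k=cal or get_calibration(c); R=np.array(k['R']);t=np.array(k['t'])
    p=cv2.undistortPoints(np.float64(uv).reshape(-1,1,2),np.array(k['intrinsics']),np.array(k['dist']))[:,0]
    d=np.c_[p,np.ones(len(p))]@R; o=-R.T@t
    return o+d*((z-o[2])/d[:,2])[:,None]
def proj(c,X,cal=None):
    k=cal or get_calibration(c)
    return cv2.projectPoints(np.float64(X).reshape(-1,3),cv2.Rodrigues(np.array(k['R']))[0],np.array(k['t']),np.array(k['intrinsics']),np.array(k['dist']))[0][:,0]
def plan(P,jaw,n,w):
    """straight rows to TCP position P, tool down, jaw dir yaw (deg)"""
    s=manip.read_state(); R0=s['eef_rot']; z=np.array([np.cos(np.radians(jaw)),np.sin(np.radians(jaw)),0]);y=np.array([0,0,-1.])
    if z@R0[:,2]<0: z=-z
    R1=np.c_[np.cross(y,z),y,z]; rv=Ro.from_matrix(R0.T@R1).as_rotvec(); d=(np.array(P)-s['position'])/n; R=R0
    print('dist',d*n,'rv/row',np.degrees(rv)/n)
    for i in range(n):
        print(','.join(f'{v:.4f}' for v in R.T@d)+','+','.join(f'{v:.2f}' for v in np.degrees(rv)/n)+f',{w},')
        R=R@Ro.from_rotvec(rv/n).as_matrix()
E
python3 - <<'E'
from h import *
k=get_calibration('wrist'); R=np.array(k['R']);o=-R.T@np.array(k['t']); s=manip.read_state()
print('cam in tool',s['eef_rot'].T@(o-s['position']),'axes in tool\n',s['eef_rot'].T@R.T, k['intrinsics'][0][0])
capture('top')
for n,z in(('bolt_center',.115),('ring_top',.13),('rack',.05)):
  o=finder.outline_of('top',n)
  for q in o[:2]:
    v,u=np.nonzero(q['region']); r=cv2.minAreaRect(np.c_[u,v].astype(np.float32)); W=onplane('top',cv2.boxPoints(r),z)
    print(n,round(q['conf'],2),len(u),onplane('top',[[u.mean(),v.mean()]],z),W.tolist())
E
```

```text
cam in tool [-0.0779  0.019   0.0002] axes in tool
 [[ 0.0003  0.957   0.2901]
 [-0.0006 -0.2901  0.957 ]
 [ 1.     -0.0005  0.0005]] 346.31749771850474
bolt_center 0.77 248 [[0.5974 0.1414 0.115 ]] [[0.620801243328228, 0.16349955801343347, 0.11499999999999999], [0.6211436215324172, 0.12123395503708466, 0.11499999999999999], [0.5726580066059661, 0.1202480917886839, 0.11499999999999999], [0.572290903683462, 0.16216193436134516, 0.11499999999999999]]
bolt_center 0.21 230 [[ 0.5495 -0.1268  0.115 ]] [[0.5454087009419604, -0.0956233604809984, 0.11499999999999999], [0.580122977770637, -0.12991087268902685, 0.11499999999999999], [0.5512445452391924, -0.15753212524036653, 0.11499999999999999], [0.5168805386725628, -0.12330923758399565, 0.11499999999999999]]
ring_top 0.71 247 [[ 0.5459 -0.1226  0.13  ]] [[0.5426650432979253, -0.0909266562854984, 0.13000000000000012], [0.5782018375116651, -0.12601379603583507, 0.13000000000000012], [0.5497262544098697, -0.15325074800870545, 0.13000000000000012], [0.5145480171153095, -0.11822942454541327, 0.13000000000000012]]
rack 0.79 2049 [[0.5718 0.2236 0.05  ]] [[0.5919200085965178, 0.35160052093472155, 0.050000000000000044], [0.6441499025185213, 0.10889282857159832, 0.050000000000000044], [0.5608997654205936, 0.0912324987075144, 0.050000000000000044], [0.5098759149152063, 0.3307367594371785, 0.050000000000000044]]
```

```bash
python3 -c "
from h import *
plan([.598,.142,.365],12,16,0.09)"
```

```text
dist [ 0.3956 -0.3424 -0.0398] rv/row [-0.0006  3.4578 -0.0002]
0.0311,0.0025,-0.0102,-0.00,3.46,-0.00,0.09,
0.0316,0.0025,-0.0083,-0.00,3.46,-0.00,0.09,
0.0321,0.0025,-0.0064,-0.00,3.46,-0.00,0.09,
0.0324,0.0025,-0.0045,-0.00,3.46,-0.00,0.09,
0.0326,0.0025,-0.0025,-0.00,3.46,-0.00,0.09,
0.0327,0.0025,-0.0005,-0.00,3.46,-0.00,0.09,
0.0327,0.0025,0.0015,-0.00,3.46,-0.00,0.09,
0.0325,0.0025,0.0034,-0.00,3.46,-0.00,0.09,
0.0323,0.0025,0.0054,-0.00,3.46,-0.00,0.09,
0.0319,0.0025,0.0073,-0.00,3.46,-0.00,0.09,
0.0314,0.0025,0.0092,-0.00,3.46,-0.00,0.09,
0.0308,0.0025,0.0111,-0.00,3.46,-0.00,0.09,
0.0300,0.0025,0.0129,-0.00,3.46,-0.00,0.09,
0.0292,0.0025,0.0147,-0.00,3.46,-0.00,0.09,
0.0283,0.0025,0.0165,-0.00,3.46,-0.00,0.09,
0.0272,0.0025,0.0181,-0.00,3.46,-0.00,0.09,
```

Request:
servo_tool(targets=[0.031,0.0025,-0.01,0,3.46,0,0.09,0.032,0.0025,-0.008,0,3.46,0,0.09,0.032,0.0025,-0.006,0,3.46,0,0.09,0.032,0.0025,-0.0045,0,3.46,0,0.09,0.033,0.0025,-0.0025,0,3.46,0,0.09,0.033,0.0025,-0.0005,0,3.46,0,0.09,0.033,0.0025,0.0015,0,3.46,0,0.09,0.0325,0.0025,0.0035,0,3.46,0,0.09])

```text
time: 1.6
position: [0.4023, 0.3125, 0.3847]
eef_rot: [[0.636, 0.0, 0.772], [-0.772, 0.0, 0.636], [0.0, -1.0, 0.0]]
contact_force: [1.1, -0.4, -0.6]
width: 0.0902
```

Request:
servo_tool(targets=[0.032,0.0025,0.0055,0,3.46,0,0.09,0.032,0.0025,0.007,0,3.46,0,0.09,0.031,0.0025,0.009,0,3.46,0,0.09,0.031,0.0025,0.011,0,3.46,0,0.09,0.03,0.0025,0.013,0,3.46,0,0.09,0.029,0.0025,0.015,0,3.46,0,0.09,0.028,0.0025,0.0165,0,3.46,0,0.09,0.027,0.0025,0.018,0,3.46,0,0.09])

```text
time: 2.4
position: [0.5994, 0.142, 0.3646]
eef_rot: [[0.205, 0.0, 0.979], [-0.979, 0.0, 0.205], [-0.0, -1.0, 0.0]]
contact_force: [-0.4, 0.3, -0.2]
width: 0.0902
```

Request:
servo_tool(targets=[0,0,0,0,0,0,0.09,0,0,0,0,0,0,0.09,0,0,0,0,0,0,0.09,0,0,0,0,0,0,0.09,0,0,0,0,0,0,0.09,0,0,0,0,0,0,0.09,0,0,0,0,0,0,0.09,0,0,0,0,0,0,0.09])

```text
time: 3.2
position: [0.5984, 0.1431, 0.3648]
eef_rot: [[0.208, 0.0, 0.978], [-0.978, 0.0, 0.208], [-0.0, -1.0, 0.0]]
contact_force: [-0.1, 0.2, -0.0]
width: 0.0899
```

```bash
cat > look.py <<'E'
import sys
from h import *
n,z,f=sys.argv[1],float(sys.argv[2]),sys.argv[3]
s=manip.read_state(); print(s['position'],s['eef_rot'],s['contact_force'],s['time'])
k=get_calibration('wrist'); save('wrist',f)
for q in finder.outline_of('wrist',n)[:2]:
    m=q['region'].astype(np.uint8); v,u=np.nonzero(m)
    c=max(cv2.findContours(m,0,1)[0],key=len); e=cv2.fitEllipse(c)
    W=onplane('wrist',c[:,0],z,k); cc,r=cv2.minEnclosingCircle(W[:,:2].astype(np.float32))
    print(round(q['conf'],2),len(u),'ell',e,'centre plane',onplane('wrist',[e[0]],z,k),'enc',cc,r)
for q in finder.search_frame('wrist',n)[:2]: print(q)
E
python3 look.py bolt_center .115 w1
```

```text
[0.5984 0.1431 0.3648] [[ 0.2076  0.0001  0.9782]
 [-0.9782  0.0001  0.2076]
 [-0.0001 -1.      0.0002]] [-0.1257  0.1995 -0.0059] 3.2
0.57 3166 ell ((287.96331787109375, 221.12765502929688), (60.38351821899414, 65.62371063232422), 3.7223780155181885) centre plane [[0.5992 0.1464 0.115 ]] enc (0.5993496775627136, 0.14688298106193542) 0.025048885494470596
{'xyz': [0.6005, 0.1463, 0.124], 'conf': 0.62}
```

View pics/w1.png

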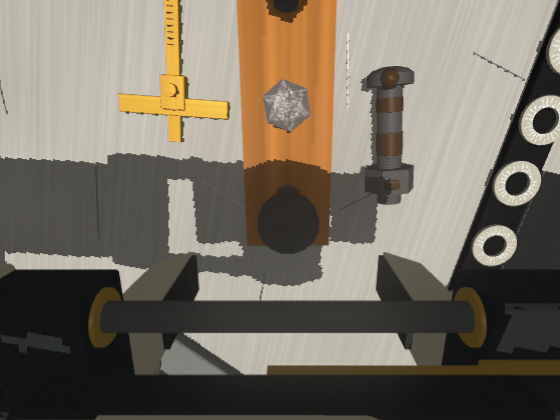

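The wrist view shows the round head at (288,222) and a hex head at (287,105); the jaws are perpendicular to the rack, as wanted. I'll fit a head model to the outline to get its centre.

```bash
cat > fit.py <<'E'
import sys
from h import *
from scipy.optimize import minimize
a=np.linspace(0,2*np.pi,60)
HEAD=[(.022,.105),(.022,.115),(.015,.1198),(.006,.1218)]
RING=[(.020,.130)]
def fit(m,k,prof,x0,dz=0):
    def mask(p):
        X=np.vstack([np.c_[p[0]+r*np.cos(a),p[1]+r*np.sin(a),0*a+z+dz] for r,z in prof])
        h=cv2.convexHull(np.round(proj('wrist',X,k)*16).astype(np.int32)); o=np.zeros(m.shape,np.uint8)
        cv2.fillPoly(o,[h],1,shift=4); return o
    f=lambda p:1-(mask(p)&m).sum()/(mask(p)|m).sum()
    s=np.array(x0)+np.array([[0,0],[.004,0],[0,.004]])
    r=minimize(f,x0,method='Nelder-Mead',options=dict(initial_simplex=s,xatol=1e-4,fatol=1e-4))
    return r.x,1-r.fun
E
python3 - <<'E'
from fit import *
k=get_calibration('wrist'); capture('wrist')
m=finder.outline_of('wrist','bolt_center')[0]['region'].astype(np.uint8)
print(fit(m,k,HEAD,[.599,.145]))
m2=cv2.morphologyEx(m,cv2.MORPH_OPEN,cv2.getStructuringElement(2,(31,31)))
print(fit(m2,k,HEAD,[.599,.145]))
E
```

```text
(array([0.5996, 0.1442]), np.float64(0.9406727828746178))
(array([0.5998, 0.1444]), np.float64(0.9491315136476427))
```

Request:
servo_tool(targets=[-0.001,0.012,0.0015,0,0,0,0.09,0,0.015,0,0,0,0,0.09,0,0.018,0,0,0,0,0.09,0,0.018,0,0,0,0,0.09,0,0.015,0,0,0,0,0.09,0,0.012,0,0,0,0,0.09,0,0.006,0,0,0,0,0.09,0,0,0,0,0,0,0.07])

```text
time: 4.25
position: [0.5996, 0.1442, 0.2677]
eef_rot: [[0.207, -0.002, 0.978], [-0.978, -0.0, 0.207], [-0.0, -1.0, -0.002]]
contact_force: [0.6, -0.7, -0.4]
width: 0.0857
```

Request:
servo_tool(targets=[0,0,0,0,0,0,0.06,0,0,0,0,0,0,0.05,0,0,0,0,0,0,0.03,0,0,0,0,0,0,0.03,0,0,0,0,0,0,0.03,0,0,0,0,0,0,0.03,0,0,0,0,0,0,0.03,0,0,0,0,0,0,0.03])

```text
time: 5.05
position: [0.5998, 0.1443, 0.2689]
eef_rot: [[0.207, 0.0, 0.978], [-0.978, 0.0, 0.207], [-0.0, -1.0, 0.0]]
contact_force: [-0.2, -0.1, 2.2]
width: 0.0431
```

Request:
servo_tool(targets=[0,-0.005,0,0,0,0,0.03,0,-0.012,0,0,0,0,0.03,0,-0.02,0,0,0,0,0.03,0,-0.025,0,0,0,0,0.03,0,-0.028,0,0,0,0,0.03,0,-0.028,0,0,0,0,0.03,0,-0.02,0,0,0,0,0.03,0,-0.012,0,0,0,0,0.03])

```text
time: 5.85
position: [0.5996, 0.1443, 0.4212]
eef_rot: [[0.207, 0.003, 0.978], [-0.978, 0.0, 0.207], [0.0, -1.0, 0.003]]
contact_force: [-0.3, -0.6, -4.0]
width: 0.0427
```

Run:
```python
from h import *
print(manip.read_state()['position'],manip.read_state()['contact_force'],manip.read_state()['width'])
a=save('scene','s2');b=save('wrist','w2')
cv2.imwrite('pics/c2.png',np.hstack([a[20:320,180:480],cv2.resize(b,(400,300))])[:,:,::-1])
plan([.549,-.124,.418],12,10,.03)
```

```text
[0.5996 0.1443 0.4212] [-0.3407 -0.6494 -4.0469] 0.04270011659665812
dist [-0.0507 -0.2683 -0.0027] rv/row [-0.0192 -0.0035  0.0014]
0.0252,0.0002,-0.0105,-0.02,-0.00,0.00,0.03,
0.0252,0.0002,-0.0105,-0.02,-0.00,0.00,0.03,
0.0252,0.0002,-0.0105,-0.02,-0.00,0.00,0.03,
0.0252,0.0002,-0.0105,-0.02,-0.00,0.00,0.03,
0.0252,0.0003,-0.0105,-0.02,-0.00,0.00,0.03,
0.0252,0.0003,-0.0105,-0.02,-0.00,0.00,0.03,
0.0252,0.0003,-0.0105,-0.02,-0.00,0.00,0.03,
0.0252,0.0003,-0.0105,-0.02,-0.00,0.00,0.03,
0.0252,0.0003,-0.0105,-0.02,-0.00,0.00,0.03,
0.0252,0.0003,-0.0105,-0.02,-0.00,0.00,0.03,
```

View pics/c2.png

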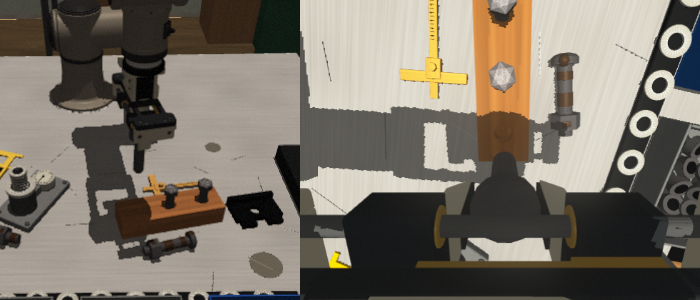

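Lifted: the rack's near hole is empty, both hex bolts are still in place, and the bolt hangs upright from the jaws with 4 N on the wrist. I'll stop short of the ring for a clear view of it.

Request:
servo_tool(targets=[0.012,0,-0.008,0,0,0,0.03,0.025,0,-0.014,0,0,0,0.03,0.03,0,-0.016,0,0,0,0.03,0.034,0,-0.018,0,0,0,0.03,0.034,0,-0.018,0,0,0,0.03,0.028,0,-0.016,0,0,0,0.03,0.018,0,-0.01,0,0,0,0.03,0.008,0,-0.005,0,0,0,0.03])

```text
time: 6.75
position: [0.535, -0.0646, 0.4174]
eef_rot: [[0.205, -0.003, 0.979], [-0.979, 0.0, 0.205], [-0.001, -1.0, -0.003]]
contact_force: [0.1, 0.8, -4.8]
width: 0.043
```

Request:
servo_tool(targets=[0,0,0,0,0,0,0.03,0,0,0,0,0,0,0.03,0,0,0,0,0,0,0.03,0,0,0,0,0,0,0.03,0,0,0,0,0,0,0.03,0,0,0,0,0,0,0.03,0,0,0,0,0,0,0.03,0,0,0,0,0,0,0.03])

```text
time: 7.55
position: [0.5362, -0.0623, 0.4187]
eef_rot: [[0.207, 0.0, 0.978], [-0.978, 0.0, 0.207], [-0.0, -1.0, 0.0]]
contact_force: [-0.3, 0.4, -4.9]
width: 0.0428
```

```bash
python3 look.py ring_top .13 w3
```

```text
[ 0.5362 -0.0623  0.4187] [[ 0.2074  0.0001  0.9783]
 [-0.9783  0.0001  0.2074]
 [-0.0001 -1.      0.0001]] [-0.2967  0.3849 -4.9496] 7.55
```

View pics/w3.png

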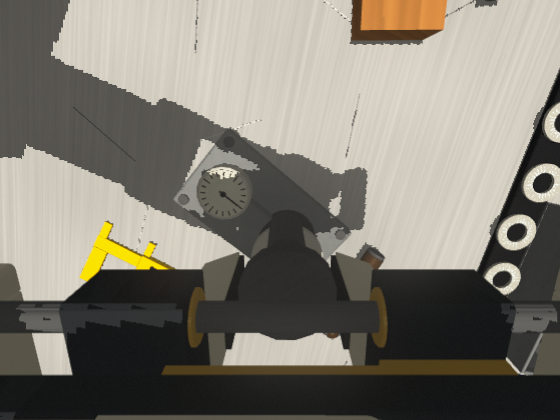

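The dial is at (222,193), but the bolt and gripper hide the ring. It lies further toward +tool-x, so I'll carry the bolt past it for a clear view.

Request:
servo_tool(targets=[0.008,0,0,0,0,0,0.03,0.018,0,0,0,0,0,0.03,0.026,0,0,0,0,0,0.03,0.03,0,0,0,0,0,0.03,0.026,0,0,0,0,0,0.03,0.018,0,0,0,0,0,0.03,0.008,0,0,0,0,0,0.03,0,0,0,0,0,0,0.03])

```text
time: 8.5
position: [0.564, -0.1947, 0.4183]
eef_rot: [[0.206, -0.0, 0.979], [-0.979, 0.0, 0.206], [-0.0, -1.0, -0.0]]
contact_force: [0.3, 0.8, -3.9]
width: 0.0428
```

Request:
servo_tool(targets=[0,0,0,0,0,0,0.03,0,0,0,0,0,0,0.03,0,0,0,0,0,0,0.03,0,0,0,0,0,0,0.03,0,0,0,0,0,0,0.03,0,0,0,0,0,0,0.03,0,0,0,0,0,0,0.03,0,0,0,0,0,0,0.03])

```text
time: 9.3
position: [0.5639, -0.1935, 0.4187]
eef_rot: [[0.207, 0.0, 0.978], [-0.978, 0.0, 0.207], [-0.0, -1.0, 0.0]]
contact_force: [-0.3, -0.3, -4.1]
width: 0.0431
```

```bash
python3 look.py ring_top .13 w4
```

```text
[ 0.5639 -0.1935  0.4187] [[ 0.2072  0.      0.9783]
 [-0.9783  0.0001  0.2072]
 [-0.0001 -1.      0.0001]] [-0.3079 -0.289  -4.1008] 9.3
0.85 1723 ell ((287.2191467285156, 119.77735900878906), (52.57600784301758, 54.94226837158203), 1.6424939632415771) centre plane [[ 0.5502 -0.1244  0.13  ]] enc (0.550311267375946, -0.12492015957832336) 0.020437171682715416
{'xyz': [0.5506, -0.1261, 0.1334], 'conf': 0.6}
```

View pics/w4.png

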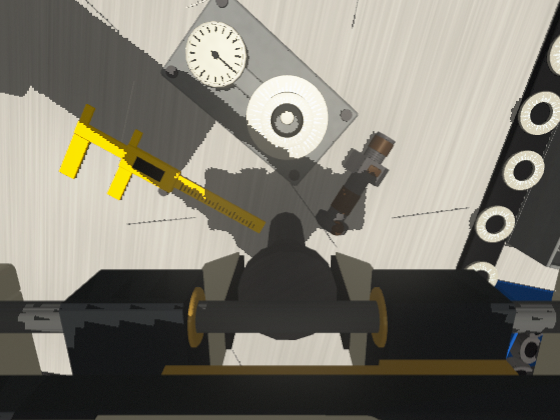

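The ring is clear at (287,120), about 27 px in radius, with the bore and anvil visible. The shank foot is at about (287,213). I'll fit ring and foot in the same picture.

Run:
```python
from fit import *
s=manip.read_state();P=s['position'];k=get_calibration('wrist'); im=capture('wrist')
r=finder.outline_of('wrist','ring_top')[0]['region'].astype(np.uint8)
cs,hi=cv2.findContours(r,2,1)
f=np.zeros_like(r); cv2.drawContours(f,[max(cs,key=len)],-1,1,-1)
rc,io=fit(f,k,RING,[.5503,-.1246]); print('ring',rc,io)
for c in cs: 
  if len(c)>20: print(len(c),cv2.fitEllipse(c),onplane('wrist',[cv2.fitEllipse(c)[0]],.13,k))
fz=P[2]-.2539
print('foot z',fz)
q=finder.outline_of('wrist','bolt_center'); print([(round(x['conf'],2),x['region'].sum()) for x in q])
m=q[0]['region'].astype(np.uint8)
v,u=np.nonzero(m);print(u.min(),u.max(),v.min(),v.max())
for row in (214,218,222,226,230,235,240):
  uu=np.nonzero(m[row])[0]; print(row,uu.min() if len(uu) else 0,uu.max() if len(uu) else 0)
for z,rr in((fz,.008),(fz+.005,.011),(fz+.03,.011),(fz+.06,.011)):
  X=np.c_[P[0]+rr*np.cos(a),P[1]+rr*np.sin(a),0*a+z]; p=proj('wrist',X,k); print(z,p.min(0),p.max(0))
R=s['eef_rot'];print('delta tool',R.T@(np.r_[rc,0]-np.r_[P[:2],0]))
g=im[205:250,240:335]; cv2.imwrite('pics/foot.png',cv2.resize(np.clip(g.astype(int)*3,0,255).astype(np.uint8),None,fx=8,fy=8,interpolation=0)[:,:,::-1])
```

```text
ring [ 0.5499 -0.1245] 0.9686971235194586
150 ((286.927978515625, 119.46302032470703), (52.29905319213867, 53.962188720703125), 3.0274651050567627) [[ 0.55   -0.1242  0.13  ]]
84 ((287.37286376953125, 118.29170989990234), (29.142438888549805, 30.03167724609375), 175.45947265625) [[ 0.5501 -0.1233  0.13  ]]
foot z 0.16478097736800368
[(0.83, np.int64(6000))]
238 336 212 339
214 277 295
218 273 299
222 270 301
226 269 302
230 269 303
235 269 304
240 268 304
0.16478097736800368 [274.7688 212.6977] [297.1476 233.9345]
0.16978097736800368 [270.2469 210.621 ] [301.6276 240.3407]
0.19478097736800368 [268.41   221.9208] [303.2242 254.5206]
0.22478097736800368 [265.5945 239.2998] [305.6712 276.1736]
delta tool [-0.0704  0.      0.0005]
```

View pics/foot.png

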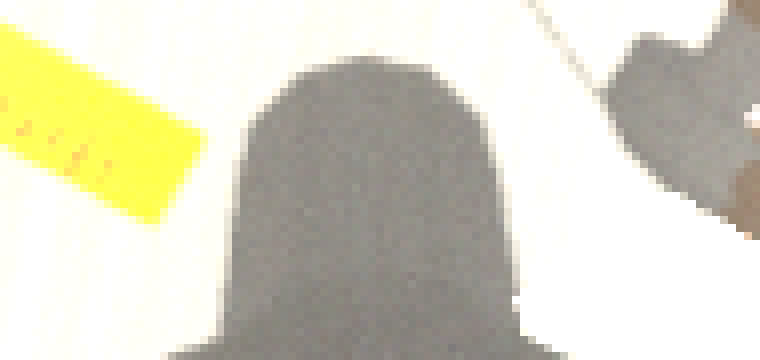

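Request:
servo_tool(targets=[-0.005,0,0.0005,0,0,0,0.03,-0.012,0,0,0,0,0,0.03,-0.018,0,0,0,0,0,0.03,-0.018,0,0,0,0,0,0.03,-0.012,0,0,0,0,0,0.03,-0.006,0,0,0,0,0,0.03,0,0.01,0,0,0,0,0.03,0,0.01,0,0,0,0,0.03])

```text
time: 10.4
position: [0.5498, -0.1239, 0.3981]
eef_rot: [[0.208, 0.001, 0.978], [-0.978, -0.001, 0.208], [0.001, -1.0, 0.001]]
contact_force: [0.1, -0.2, -3.9]
width: 0.0426
```

Request:
servo_tool(targets=[0,0.005,0,0,0,0,0.03,0,0,0,0,0,0,0.03,0,0,0,0,0,0,0.03,0,0,0,0,0,0,0.03,0,0,0,0,0,0,0.03,0,0,0,0,0,0,0.03,0,0,0,0,0,0,0.03,0,0,0,0,0,0,0.03])

```text
time: 11.2
position: [0.5497, -0.1239, 0.3938]
eef_rot: [[0.207, 0.0, 0.978], [-0.978, 0.0, 0.207], [0.0, -1.0, 0.0]]
contact_force: [0.4, 1.4, -4.3]
width: 0.0433
```

Run:
```python
from h import *
s=manip.read_state();P=s['position'];print(P,s['eef_rot'].T@(np.array([.55,-.1243,0])-P)*[1,0,1])
a=save('scene','s5');b=save('wrist','w5')
cv2.imwrite('pics/c5.png',np.hstack([cv2.resize(a[110:260,140:290],(450,450)),cv2.resize(b[130:280,230:345],(345,450))])[:,:,::-1])
```

```text
[ 0.5497 -0.1239  0.3938] [0.0004 0.     0.0001]
```

View pics/c5.png

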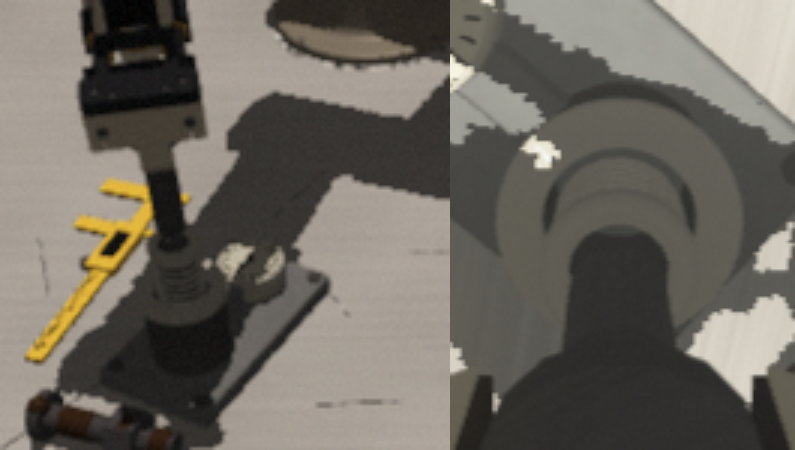

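The shank is directly over the ring and centred sideways: both are at about 619 px in the crop, with the bore still partly hidden by the shank. I'll enter gently and watch the force.

Request:
servo_tool(targets=[0,0.003,0,0,0,0,0.03,0,0.003,0,0,0,0,0.03,0,0.003,0,0,0,0,0.03,0,0.002,0,0,0,0,0.03,0,0.002,0,0,0,0,0.03,0,0.002,0,0,0,0,0.03,0,0.002,0,0,0,0,0.03,0,0.001,0,0,0,0,0.03])

```text
time: 12.1
position: [0.5497, -0.1239, 0.3755]
eef_rot: [[0.207, -0.0, 0.978], [-0.978, 0.0, 0.207], [-0.0, -1.0, -0.0]]
contact_force: [-0.8, 0.4, -4.4]
width: 0.0433
```

Request:
servo_tool(targets=[0,0.004,0,0,0,0,0.03,0,0.005,0,0,0,0,0.03,0,0.005,0,0,0,0,0.03,0,0.005,0,0,0,0,0.03,0,0.005,0,0,0,0,0.03,0,0.005,0,0,0,0,0.03,0,0.005,0,0,0,0,0.03,0,0.004,0,0,0,0,0.03])

```text
time: 12.9
position: [0.5497, -0.1239, 0.3372]
eef_rot: [[0.207, -0.0, 0.978], [-0.978, 0.0, 0.207], [-0.0, -1.0, -0.0]]
contact_force: [0.2, 0.2, -4.5]
width: 0.0429
```

Request:
servo_tool(targets=[0,0.005,0,0,0,0,0.03,0,0.005,0,0,0,0,0.03,0,0.005,0,0,0,0,0.03,0,0.005,0,0,0,0,0.03,0,0.005,0,0,0,0,0.03,0,0.004,0,0,0,0,0.03,0,0.004,0,0,0,0,0.03,0,0.003,0,0,0,0,0.03])

```text
time: 13.7
position: [0.5497, -0.1239, 0.3013]
eef_rot: [[0.207, -0.0, 0.978], [-0.978, 0.0, 0.207], [-0.0, -1.0, -0.0]]
contact_force: [-0.6, 1.0, -4.3]
width: 0.043
```

Request:
servo_tool(targets=[0,0.002,0,0,0,0,0.03,0,0.002,0,0,0,0,0.03,0,0.002,0,0,0,0,0.03,0,0.002,0,0,0,0,0.03,0,0.001,0,0,0,0,0.03,0,0.001,0,0,0,0,0.03,0,0,0,0,0,0,0.03,0,0,0,0,0,0,0.03])

```text
time: 14.5
position: [0.5497, -0.1239, 0.2923]
eef_rot: [[0.207, 0.001, 0.978], [-0.978, -0.0, 0.207], [0.0, -1.0, 0.001]]
contact_force: [-3.8, 0.3, 5.2]
width: 0.0435
```

Request:
servo_tool(targets=[0,0.002,0,0,0,0,0.03,0,0.002,0,0,0,0,0.03,0,0.002,0,0,0,0,0.03,0,0.001,0,0,0,0,0.03,0,0.001,0,0,0,0,0.03,0,0,0,0,0,0,0.03,0,0,0,0,0,0,0.03,0,0,0,0,0,0,0.03])

```text
time: 15.3
position: [0.5497, -0.1239, 0.2848]
eef_rot: [[0.207, 0.001, 0.978], [-0.978, -0.0, 0.207], [0.001, -1.0, 0.001]]
contact_force: [-5.6, 1.7, 10.2]
width: 0.0424
```

Request:
servo_tool(targets=[0,0.001,0,0,0,0,0.03,0,0.001,0,0,0,0,0.03,0,0.001,0,0,0,0,0.03,0,0.0005,0,0,0,0,0.03,0,0,0,0,0,0,0.03,0,0,0,0,0,0,0.03,0,0,0,0,0,0,0.03,0,0,0,0,0,0,0.03])

```text
time: 16.1
position: [0.5497, -0.1239, 0.2819]
eef_rot: [[0.207, 0.001, 0.978], [-0.978, -0.001, 0.207], [0.001, -1.0, 0.001]]
contact_force: [-7.6, 0.3, 14.7]
width: 0.0428
```

Request:
servo_tool(targets=[0,0.0005,0,0,0,0,0.03,0,0.0005,0,0,0,0,0.03,0,0,0,0,0,0,0.03,0,0,0,0,0,0,0.03,0,0,0,0,0,0,0.03,0,0,0,0,0,0,0.03,0,0,0,0,0,0,0.03,0,0,0,0,0,0,0.03])

```text
time: 16.9
position: [0.5496, -0.1239, 0.2818]
eef_rot: [[0.207, 0.002, 0.978], [-0.978, -0.001, 0.207], [0.001, -1.0, 0.002]]
contact_force: [-9.5, 2.6, 20.2]
width: 0.0428
```

Run:
```python
from h import *
s=manip.read_state();print(s['position'],s['contact_force'],s['ft_torque'])
a=save('scene','s6');b=save('wrist','w6')
cv2.imwrite('pics/c6.png',np.hstack([cv2.resize(a[130:270,140:270],(418,450)),cv2.resize(b[180:350,210:350],(371,450))])[:,:,::-1])
print([(q['xyz'],q['conf']) for q in finder.search_frame('scene','bolt_center')])
```

```text
[ 0.5496 -0.1239  0.2818] [-9.4924  2.5997 20.2263] [ 0.3566  1.3239 -0.0113]
[]
```

View pics/c6.png

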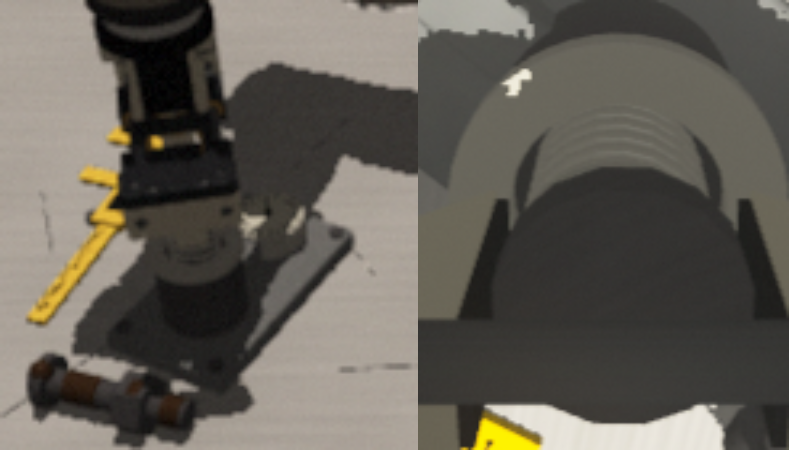

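The last 1 mm of commanded travel moved the tool only 0.1 mm while the push rose by 5.5 N, so the ring is on its stop. The height agrees: the head's underside is at 0.118 m. Handing in while still holding and pressing.

```bash
python3 -c "
from h import *
s=manip.read_state();print(s['position'],s['contact_force'],s['width'],s['time']);print(manip.job_done())"
```

```text
[ 0.5496 -0.1239  0.2818] [-9.2989  2.3012 20.1072] 0.042834138983700906 17.05
the job is handed in; nothing more can be done
None
```

I took the round-headed bolt out of the rack by its head and lowered it shank first through the sprung ring. I pressed it down to the stop and handed in at 17 s of robot time, with the bolt still gripped and held down.

**Ring home:** The wrist reads 20 N upward, about 24 N on the ring with the bolt's weight. The last 1 mm of commanded travel moved the tool only 0.1 mm, so the ring is on a hard stop. The tool height puts the head's underside at about 118 mm, which matches the ring fully down. The opening held at about 43 mm, so I saw no sign of the bolt slipping.

**Checks that were less clean:**
- A sideways force of about 9.5 N built up along −x during the press. The bolt is probably bearing slightly on the bore. I left it, as it is well under the limits.
- In the last scene picture the network could no longer find the bolt, because the gripper hides it. Ring home is therefore judged from height and force, not seen directly.
- The hex bolts were seen still in the rack after the lift. I did not check the other objects one by one at the end, but no unexpected contact force showed in any reading.

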